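# Set the timing pulley of the pouch sealer and lock it

## Robot

A 6-joint arm with a two-finger parallel gripper is mounted at the origin on a cart in front of the work surface, level with it; the furniture and walls round the work are solid. World frame = base frame: x ahead of the robot, y to its left, z up, the work surface at z = 0. Lengths are in mm, angles in rad, forces in N, time in s.
With the tool pointing down it reaches from about 200 to 875 mm from the base axis. Payload 3.4 kg.
Tool frame: the origin (TCP) lies between the finger pads; the fingertips stand tip_extent ahead of it and the grasp point (between the pads) lies 11 mm behind it (tip_extent is the distance from the TCP to the fingertips, in mm); z points along the fingers, y is the line along which they close (so a half turn about z gives the same grasp; the last joint's range is limited). The gripper opens to 94 mm and grips with 3 to 60 N. Pads are 16 mm wide; open, the fingers measure 119 mm over their backs; the gripper's body (75 mm by 177 mm) begins 78 mm behind the grasp point.
Start: joints at [-1.316, 0.276, 1.505, -0, 1.361, -0.121], TCP at [211.036, -534.91, 213.493] pointing down, gripper open.
Joint ranges: [-2.89, 2.89], [-0.75, 2.08], [0.22, 2.7], [-1.18, 4.32], [0.11, 2.71], [-2.7, 2.7]. Speed limits (rad/s): [2.57, 2.57, 3.14, 3.14, 3.14, 3.14].

## Interface

Orientations are given as a unit quaternion [x, y, z, w].
In Python, from plant import * gives the robot as it stands.
- The arm moves only by the tool jog_arm, never from a script. Its argument "targets" is a list of rows, each a list of 4 numbers: the shift along the world's x, y, z in units of 25 mm (1.0 is 25 mm), then the turn about the world's z in units of 8 degrees (1.0 is 8 degrees). In form: [[dx, dy, dz, yaw], ...]. A call has 1 to 12 rows; each row shifts and turns the commanded pose from where the row before left it; what a row does not reach is not made up. A row lasts 1/8 s, in which the tool goes at most 62.5 mm and 10.7 degrees, less where a joint would pass 70% of its speed; a pose out of reach is approached as far as the arm can. A call is refused whole if a number of a shift passes 1 or a number of a turn 1, either way. A call with a gripper value outside its range is refused whole. "gripper" is the gripper's target within -1 to 1 (fully open at 1, half-way at 0, shut at -1), set as the call begins (left out, the last holds). The fingers move at their own pace and stop on an object; the grip force is fixed at half the most. Time passes only in rows, so rows that do not move let the fingers close. It gives the time, the measured TCP pose, the force, the opening and the grip force at its end, in the units of the state.
- observe(): the state, without advancing time (a new reading comes with each control period).
- snapshot(name): name is "scene" or "top" or "wrist"; returns the picture (384x512x3 uint8, red, green, blue); there is no depth.
- camera_info(name): a dict with "camera_matrix" (3x3 intrinsics, pixels), "world_to_cam" (4x4, takes a point from world to camera coordinates). Camera axes: x right, y down, z forward; pixel columns grow to the right and rows downward; lengths in mm; the calibration is good to about 2 mm. A picture is of the moment at which its call begins: read the wrist's pose just before it. camera_info takes no time and is no camera call; for the wrist camera it gives the pose at the moment of the call.
- finish_job(): hands the job in; it is judged then, once.
The state is a dict: "clock": time; "joint_positions": joint angles; "joint_velocities": joint speeds; "tau": joint torques, N m; "ee_pos": TCP position; "tcp_rot": TCP orientation; "wrist_force": force on the tool from outside, world axes, zero at the start; "moment": the same for the moment, N m; "opening": finger opening in mm; "finger_force": force on a finger pad.
Only numpy, scipy, OpenCV 4.12 (cv2) and the standard library are available. Lean on these libraries where they do the work, as an engineer would, in place of code of your own. Each camera call takes 0.05 s, during which the arm holds its last target. There are 200 camera calls.

## Task

Turn the dark timing pulley of the pouch sealer's drive unit until the white mark on its rim faces the yellow pointer: press your closed fingertips down on the flat rim, firmly enough to grip it but never harder than 20 N, drag the rim round, lift off, and correct until it is lined up. Then, with the mark still lined up, push the red locking lever all the way over to the pointer's side and let go of everything, leaving the things standing round the unit where they are.

Things in the scene. Friction and masses are not known exactly. Their poses are not given: they have to be found in the camera images.
- drive_unit: Drive unit of a pouch sealer, cover off: white base plate 200 x 290 mm, top at 16 mm, fixed to the table. Origin: centre of the underside, on the table top; +x points to the pointer's side, +y from lever to pulley, z up. Its pulley floats on an axial spring: it sinks 1 mm per 6 N of pressing (6 mm at most) and comes back up. Pressed with 10 to 14 N it follows dragging fingertips; more than 20 N is harmful.
- pulley_axis (a point): Point on the pulley's vertical axis, fixed in the base at (0, 55, 58) mm, the NOMINAL height of the pulley's top. The pulley is a dark flat solid wheel, diameter 150, 22 mm thick, smooth on top (press its rim at 50 to 68 mm radius), with a white mark 4 mm wide across the rim at one place. The real top lies up to 8 mm above or 9 mm below this point, differs each time and is not measured: feel for it.
- pointer_tip (a point): Tip of the fixed yellow pointer, at (71, 55, 76) mm of the drive unit, on the +x side of the pulley. It and its dark bracket (22 mm wide, 74 mm high, yellow line down the side facing the pulley, arrow 4 mm thick on top, 85 to 97 mm from the pulley's axis) are part of the base.
- pulley (a joint): Angle of the pulley about its vertical axis, rad, counter-clockwise from above positive. At 0 (and any whole turn, 6.283) the white mark faces the pointer. Starts between 1.0 and 5.28, turns either way, stays where it is left. Friction torque 0.24 Nm: about 4 N along the rim at 60 mm radius; pressed too lightly, fingertips slip.
- lock_lever (a joint): Angle of the red locking lever, rad: 0 leaning to the drive unit's -x (unlocked, as it starts), 1.0 fully over to +x (locked). It swings about a line along the drive unit's y, is stiff and stays where it is left.
- lock_lever_tip (a point): Centre of the red ball, 26 mm across, at the end of the locking lever. Pivot line at (0, -95, 38) mm of the drive unit; the ball is 55 mm from it, on a 10 mm rod, so it swings from (-26, -95, 86) over the top to (26, -95, 86) mm. A grey block 70 x 50 mm, top at 41 mm (hub to 51 mm), stands under it. About 1.5 N at the ball moves it.
- blade_box: Small blue carton 70 x 70 x 34 mm standing near the unit; origin at the centre of its underside. Leave it alone.
- gallipot: Steel bowl 79 mm wide, 40 mm high, standing near the unit; origin at the centre of its underside. Leave it alone.
- strip_box: White and green carton 60 x 88 x 30 mm standing behind the unit; origin at the centre of its underside. Leave it alone.

How it is judged (in metres and radians):
On the way, in this order (a step that is already met when the one before it is completed fails the run):
1. the white mark faces the pointer within 3.4 degrees, with the pulley let go and the lever still unlocked ((value of joint pulley between -12.6264 and -12.5064 rad or value of joint pulley between -6.34319 and -6.22319 rad or value of joint pulley between -0.06 and 0.06 rad or value of joint pulley between 6.22319 and 6.34319 rad or value of joint pulley between 12.5064 and 12.6264 rad) and contact force between the fingers and pulley below 0.3 N and value of joint lock_lever below 0.25 rad), for 0.2 s.
2. the lever is pushed fully over with the mark still lined up ((value of joint pulley between -12.6264 and -12.5064 rad or value of joint pulley between -6.34319 and -6.22319 rad or value of joint pulley between -0.06 and 0.06 rad or value of joint pulley between 6.22319 and 6.34319 rad or value of joint pulley between 12.5064 and 12.6264 rad) and value of joint lock_lever above 0.88 rad), for 0.1 s.
At the end, for the whole second after the job is handed in: The pulley's white mark faces the pointer within 4 degrees, the pulley is at rest, the red lever is fully over on the pointer's side (0.88 rad or more), the things standing round are still and where they were ((value of joint pulley between -12.6364 and -12.4964 rad or value of joint pulley between -6.35319 and -6.21319 rad or value of joint pulley between -0.07 and 0.07 rad or value of joint pulley between 6.21319 and 6.35319 rad or value of joint pulley between 12.4964 and 12.6364 rad) and value of joint lock_lever above 0.88 rad and velocity of joint pulley between -0.05 and 0.05 rad/s and linear speed of each of blade_box, gallipot, strip_box below 0.02 m/s); the robot touches nothing.
It fails at once if the pulley is pressed with more than 20 N (contact force between any of the fingers, the arm and pulley above 20 N).
It fails at once if the lever is pushed over while the mark is off the pointer (value of joint lock_lever above 0.5 rad and not (value of joint pulley between -12.6564 and -12.4764 rad or value of joint pulley between -6.37319 and -6.19319 rad or value of joint pulley between -0.09 and 0.09 rad or value of joint pulley between 6.19319 and 6.37319 rad or value of joint pulley between 12.4764 and 12.6564 rad)).
It fails at once if the blue carton is moved more than 20 mm (distance of blade_box from where it was at the start of the episode above 0.02 m).
It fails at once if the bowl is moved more than 20 mm (distance of gallipot from where it was at the start of the episode above 0.02 m).
It fails at once if the white and green carton is moved more than 20 mm (distance of strip_box from where it was at the start of the episode above 0.02 m).
It also fails if it takes over 58 s, if anything falls off the work surface, if the arm or the gripper's body presses on something with over 40 N, if the wrist force passes 120 N, or if a joint passes its speed limit or range.

## Working session

There is one attempt and no reset: what is moved stays moved. The work goes in short steps, Python scripts to look and compute and a tool call to move; the robot and the scene stay as the last step left them, time stands still between calls to the robot, and variables do not carry over. Pictures are saved under pics/ and viewed, at most 10 in all, crops included, and the job is handed in when it is done.

Besides the shell and the picture viewer there is one more tool, called after "Request:" as name(argument=value, ...), one argument or row to a line, values as JSON. jog_arm: Moves the arm, as the interface text tells. Its arguments: {"type":"object","properties":{"targets":{"type":"array"},"gripper":{"type":"number"}},"required":["targets"]}

```bash
ls; mkdir -p pics; python3 - <<'E'
from plant import *
import cv2,numpy as np
s=observe();print(s)
for n in("scene","top"):
    im=snapshot(n);cv2.imwrite(f"pics/{n}0.png",im[:,:,::-1]);c=camera_info(n);print(n,c)
a=cv2.imread("pics/scene0.png");b=cv2.imread("pics/top0.png")
cv2.imwrite("pics/both.png",np.vstack([a,b])[:, :])
E
```

```text
pics
{'clock': 0.0, 'joint_positions': array([-1.31601226e+00,  2.76603882e-01,  1.50609988e+00,  1.18831838e-05,
        1.36068651e+00, -1.20985452e-01]), 'joint_velocities': array([ 0.00119171,  0.00020689, -0.00033255, -0.00028617, -0.00039758,
        0.00114178]), 'tau': array([ 2.67167510e-03, -4.04566383e+01, -2.37227851e+01,  7.04230950e-02,
        3.45508929e-02, -1.47995665e-04]), 'ee_pos': array([ 210.88885741, -534.35304977,  212.61291098]), 'tcp_rot': array([ 9.82401356e-01,  1.86779999e-01, -5.42880675e-05, -8.97187159e-04]), 'wrist_force': array([0.11706924, 0.27148792, 0.41266812]), 'moment': array([-0.01682468, -0.00865988, -0.01697563]), 'finger_force': 0.0, 'opening': 93.74142585500807}
scene {'camera_matrix': array([[468.66252483,   0.        , 253.55732282],
       [  0.        , 468.66252483, 189.8296296 ],
       [  0.        ,   0.        ,   1.        ]]), 'world_to_cam': array([[-8.96336767e-01, -4.43365569e-01, -2.71504245e-03,
         5.59531234e+02],
       [-3.09564190e-01,  6.30195591e-01, -7.12055847e-01,
         2.42478837e+02],
       [ 3.17412054e-01, -6.37401356e-01, -7.02117582e-01,
         1.06909703e+03],
       [ 0.00000000e+00,  0.00000000e+00,  0.00000000e+00,
         1.00000000e+00]])}
top {'camera_matrix': array([[370.61000329,   0.        , 252.97051083],
       [  0.        , 370.61000329, 195.628689  ],
       [  0.        ,   0.        ,   1.        ]]), 'world_to_cam': array([[-8.53251401e-03, -9.99814220e-01,  1.72835675e-02,
         4.24606839e+00],
       [-9.95217291e-01,  6.80871485e-03, -9.74483738e-02,
         6.37961830e+02],
       [ 9.73125910e-02, -1.80323849e-02, -9.95090495e-01,
         1.09257390e+03],
       [ 0.00000000e+00,  0.00000000e+00,  0.00000000e+00,
         1.00000000e+00]])}
```

View pics/top0.png

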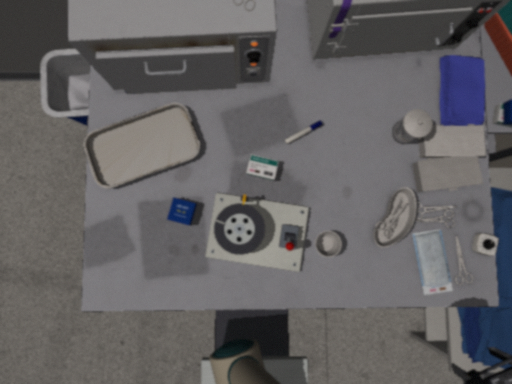

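View pics/scene0.png

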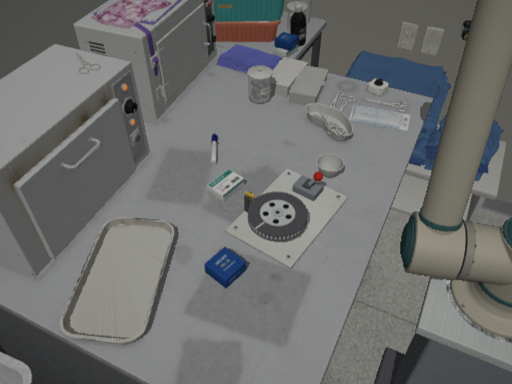

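The top view shows the unit at about (258,232), with the pulley at (239,229), pointer at (252,198) and red ball at (291,245). The carton is at (183,211), the strip box at (263,167) and the bowl at (330,243). Next I'll measure the plate and the mark.

```bash
cat > h.py <<'E'
import numpy as np,cv2
from plant import *
def ray(c,uv,z):
    K=c["camera_matrix"];T=c["world_to_cam"];R=T[:3,:3];o=-R.T@T[:3,3]
    d=R.T@np.linalg.inv(K)@np.array([uv[0],uv[1],1.]);return o+d*(z-o[2])/d[2]
def proj(c,p):
    q=c["world_to_cam"]@np.append(p,1.);q=c["camera_matrix"]@q[:3];return q[:2]/q[2]
E
python3 - <<'E'
from h import *
b=cv2.imread("pics/top0.png");c=camera_info("top")
hsv=cv2.cvtColor(b,cv2.COLOR_BGR2HSV)
roi=np.zeros(b.shape[:2],np.uint8);roi[185:280,200:315]=1
m=((hsv[...,2]>165)&(roi>0)).astype(np.uint8)
n,l,st,ce=cv2.connectedComponentsWithStats(m);k=1+np.argmax(st[1:,4]);print(st[k])
ys,xs=np.where(l==k);r=cv2.minAreaRect(np.column_stack([xs,ys]).astype(np.float32))
P=np.array([ray(c,p,16) for p in cv2.boxPoints(r)]);print(P.round(1),P.mean(0))
for i in range(4):print(np.linalg.norm(P[i]-P[i-1]), np.degrees(np.arctan2(*(P[i]-P[i-1])[[1,0]])))
hh=hsv.astype(int)
for nm,mm,z in(("red",((hh[...,0]<8)|(hh[...,0]>172))&(hh[...,1]>150),86),("yel",(abs(hh[...,0]-25)<8)&(hh[...,1]>130),76)):
    ys,xs=np.where(mm&(roi>0));print(nm,len(xs),ray(c,(xs.mean(),ys.mean()),z))
cr=cv2.resize(b[180:285,155:345],None,fx=4,fy=4,interpolation=cv2.INTER_CUBIC);cv2.imwrite("pics/c1.png",cr)
E
```

```text
Traceback (most recent call last):
ValueError: attempt to get argmax of an empty sequence
```

```bash
cat > m.py <<'E'
from h import *
b=cv2.imread("pics/top0.png");c=camera_info("top")
hsv=cv2.cvtColor(b,cv2.COLOR_BGR2HSV)
cr=cv2.resize(b[180:285,155:345],None,fx=4,fy=4,interpolation=cv2.INTER_CUBIC);cv2.imwrite("pics/c1.png",cr)
roi=np.zeros(b.shape[:2],np.uint8);roi[185:280,200:315]=1
print(b[262,258],b[275,258],b[225,295])
t,_=cv2.threshold(hsv[185:280,200:315,2],0,255,cv2.THRESH_OTSU)
t=(int(b[225,295].max())+int(b[275,258].max()))/2;print(t)
m=((hsv[...,2]>t)&(roi>0)).astype(np.uint8)
n,l,st,ce=cv2.connectedComponentsWithStats(m);k=1+np.argmax(st[1:,4]);print(st[k])
ys,xs=np.where(l==k);r=cv2.minAreaRect(np.column_stack([xs,ys]).astype(np.float32))
P=np.array([ray(c,p,16) for p in cv2.boxPoints(r)]);print(P.round(1),P.mean(0))
for i in range(4):print(np.linalg.norm(P[i]-P[i-1]), np.degrees(np.arctan2(*(P[i]-P[i-1])[[1,0]])))
hh=hsv.astype(int)
for nm,mm,z in(("red",((hh[...,0]<8)|(hh[...,0]>172))&(hh[...,1]>150),86),("yel",(abs(hh[...,0]-22)<10)&(hh[...,1]>130),76)):
    ys,xs=np.where(mm&(roi>0));print(nm,len(xs),ray(c,(xs.mean(),ys.mean()),z) if len(xs) else 0)
E
python3 m.py
```

```text
[148 157 158] [119 115 118] [100 104 103]
111.5
[ 200  185  115   95 5732]
[[ 673.4  161.6   16. ]
 [ 671.2 -189.9   16. ]
 [ 385.6 -182.8   16. ]
 [ 389.3  160.1   16. ]] [529.86650288 -12.72930802  16.        ]
284.11906367383745 0.3072944809266795
351.50124471683716 -90.3632261590615
285.636687331896 178.5888039779699
342.9554142072387 89.38796316634483
red 51 [ 488.86700294 -102.66869294   86.        ]
yel 34 [625.03646975  26.39250771  76.        ]
```

View pics/c1.png

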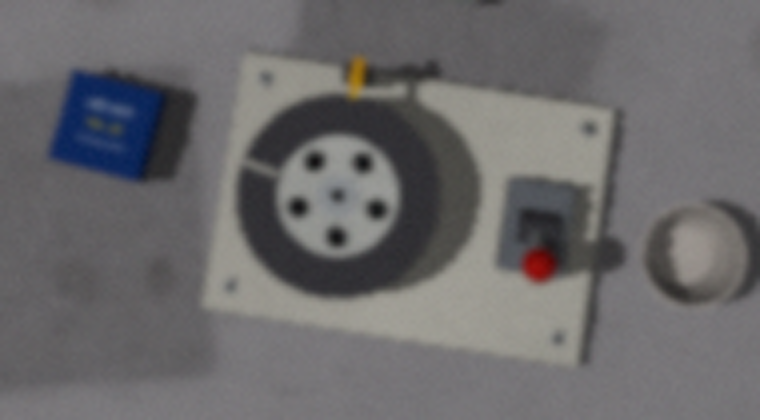

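The mark is at crop pixel (262,168), the axis at (338,195), and the plate corners are at (242,52), (620,108), (585,365) and (203,306). So the mark sits about +79° from the pointer. I'll work out the unit's pose from these corners.

```bash
cat > p.py <<'E'
from h import *
import plant; print([k for k in dir(plant) if k[0]!='_'], globals().get("tip_extent"))
c=camera_info("top")
f=lambda u,v:np.array([155+(u-1.5)/4,180+(v-1.5)/4])
A=np.array([ray(c,f(*p),16)[:2] for p in((242,52),(620,108),(585,365),(203,306))])
L=np.array([[100,145],[100,-145],[-100,-145],[-100,145.]])
H=(L-L.mean(0)).T@(A-A.mean(0));th=np.arctan2(H[0,1]-H[1,0],H[0,0]+H[1,1]);R=np.array([[np.cos(th),-np.sin(th)],[np.sin(th),np.cos(th)]])
t=A.mean(0);print("origin",t,"th deg",np.degrees(th),"resid",(L@R.T+t-A).round(1).tolist())
W=lambda x,y:R@[x,y]+t
print("axis",W(0,55),ray(c,f(338,195),60),"pointer",W(71,55),ray(c,f(352,80),78),"ball",W(-26,-95),ray(c,f(540,264),86))
a=W(0,55)
for z in(50,58,66):
    m=ray(c,f(262,168),z)[:2]-a;print(z,np.linalg.norm(m),np.degrees(np.arctan2(m[1],m[0])-th))
print("box",[ray(c,f(*p),40) for p in((106,125),(697,254))],ray(c,(263,167),30))
E
python3 p.py
```

```text
['MotionError', 'camera_info', 'finish_job', 'observe', 'snapshot', 'tip_extent'] 8.0
origin [530.24594275 -14.72583545] th deg -8.98381045827382 resid [[2.1, -2.3], [2.1, 1.2], [-1.3, 1.3], [-2.9, -0.2]]
axis [538.83448847  39.59945224] [539.14194715  41.20940797  60.        ] pointer [608.96349621  28.51242049] [621.95068538  30.2996027   78.        ] ball [ 489.73013686 -104.50038348] [ 488.70516825 -102.93875971   86.        ]
50 61.45412942598931 79.2499612065271
58 60.8448537006593 79.2695434015134
66 60.23558522635231 79.28952173726917
box [array([592.83579577, 214.44032396,  40.        ]), array([ 493.29378752, -225.5957939 ,   40.        ])] [725.88523713 -32.12177972  30.        ]
```

Request:
jog_arm(
  targets=[
    [0.59, 1, 0, 0.5],
    [0.59, 1, 0, 0.5],
    [0.59, 1, 0, 0.5],
    [0.59, 1, 0, 0.5],
    [0.59, 1, 0, 0.5],
    [0.59, 1, 0, 0.5],
    [0.59, 1, 0, 0.5],
    [0.59, 1, 0, 0.5],
    [0.59, 1, 0, 0.5],
    [0.59, 1, 0, 0.5],
    [0.59, 1, 0, 0.5],
    [0.59, 1, 0, 0.5],
  ],
  gripper=-1,
)

```text
clock: 1.6
ee_pos: [387.9, -232.2, 213.4]
tcp_rot: [0.82, 0.572, 0.0, -0.0]
wrist_force: [-0.1, -0.4, -0.1]
opening: 0.3
finger_force: 0.0
```

Request:
jog_arm(
  targets=[
    [0.58, 1, 0, 0],
    [0.58, 1, 0, 0],
    [0.58, 1, 0, 0],
    [0.58, 1, 0, 0],
    [0.58, 1, 0, 0],
    [0.58, 1, 0, 0],
    [0.58, 1, 0, 0],
    [0.58, 1, -0.5, 0],
    [0.58, 0.72, -1, 0],
    [0, 0, -1, 0],
    [0, 0, -1, 0],
    [0, 0, -1, 0],
  ],
)

```text
clock: 3.1
ee_pos: [517.2, -15.3, 100.2]
tcp_rot: [0.821, 0.571, -0.0, -0.001]
wrist_force: [0.4, 0.1, -0.1]
opening: 0.7
finger_force: 0.0
```

Request:
jog_arm(
  targets=[
    [0.04, 0, -0.5, 0],
    [0, 0, -0.3, 0],
    [0, 0, -0.1, 0],
    [0, 0, -0.04, 0],
    [0, 0, -0.04, 0],
    [0, 0, -0.02, 0],
  ],
)

```text
clock: 3.85
ee_pos: [519.8, -17.0, 76.3]
tcp_rot: [0.822, 0.57, 0.0, 0.0]
wrist_force: [0.1, 0.3, -0.8]
opening: 0.4
finger_force: 0.0
```

Request:
jog_arm(
  targets=[
    [0, 0, -0.03, 0],
    [0, 0, -0.03, 0],
    [0, 0, -0.03, 0],
  ],
)

```text
clock: 4.22
ee_pos: [519.5, -16.9, 73.7]
tcp_rot: [0.821, 0.57, 0.0, 0.0]
wrist_force: [0.3, -0.5, -0.2]
opening: 0.5
finger_force: 0.0
```

Request:
jog_arm(
  targets=[
    [0, 0, -0.03, 0],
    [0, 0, -0.03, 0],
    [0, 0, -0.03, 0],
  ],
)

```text
clock: 4.6
ee_pos: [519.5, -16.9, 71.4]
tcp_rot: [0.821, 0.57, -0.0, 0.0]
wrist_force: [-0.6, -1.4, 0.2]
opening: -0.1
finger_force: 0.0
```

Request:
jog_arm(
  targets=[
    [0, 0, -0.03, 0],
    [0, 0, -0.03, 0],
    [0, 0, -0.03, 0],
  ],
)

```text
clock: 4.97
ee_pos: [519.6, -17.1, 69.5]
tcp_rot: [0.821, 0.57, 0.0, 0.0]
wrist_force: [-0.5, -0.7, 4.3]
opening: 0.5
finger_force: 2.0
```

Request:
jog_arm(
  targets=[
    [0, 0, -0.03, 0],
    [0, 0, 0, 0],
    [0, 0, 0, 0],
  ],
)

```text
clock: 5.35
ee_pos: [519.6, -17.2, 69.0]
tcp_rot: [0.821, 0.57, 0.0, 0.0]
wrist_force: [-0.5, -1.7, 5.7]
opening: 0.7
finger_force: 2.7
```

Request:
jog_arm(
  targets=[
    [0, 0, -0.03, 0],
    [0, 0, -0.02, 0],
    [0, 0, 0, 0],
  ],
)

```text
clock: 5.72
ee_pos: [519.7, -17.3, 68.1]
tcp_rot: [0.821, 0.57, 0.0, 0.001]
wrist_force: [-3.1, -0.8, 7.4]
opening: 0.5
finger_force: 4.0
```

Request:
jog_arm(
  targets=[
    [0, 0, -0.03, 0],
    [0, 0, 0, 0],
  ],
)

```text
clock: 5.98
ee_pos: [519.7, -17.5, 67.6]
tcp_rot: [0.821, 0.57, 0.0, 0.001]
wrist_force: [-1.9, -2.6, 9.5]
opening: 0.6
finger_force: 4.7
```

```bash
python3 - <<'E'
from h import *
s=observe();print(s["wrist_force"],s["ee_pos"],s["finger_force"])
# chord steps: start 250deg r60 world, -5deg each
p=s["ee_pos"][:2]-[539,40.5];r=np.hypot(*p);a=np.degrees(np.arctan2(p[1],p[0]));print(r,a)
q=[59.5*np.array([np.cos(np.radians(a-5*k)),np.sin(np.radians(a-5*k))]) for k in range(17)]
print((np.diff(q,axis=0)/25).round(3).tolist())
E
```

```text
[-1.86874273 -2.61081969  9.52836799] [519.7232915  -17.45124073  67.55811854] 4.693188958335668
61.07321665549296 -108.39901771329842
[[-0.194, 0.074], [-0.187, 0.091], [-0.178, 0.107], [-0.168, 0.122], [-0.157, 0.136], [-0.144, 0.149], [-0.131, 0.161], [-0.116, 0.172], [-0.101, 0.181], [-0.085, 0.19], [-0.068, 0.196], [-0.051, 0.201], [-0.033, 0.205], [-0.015, 0.207], [0.003, 0.208], [0.021, 0.207]]
```

Request:
jog_arm(
  targets=[
    [0, 0, -0.02, 0],
    [-0.194, 0.074, -0.01, -0.625],
    [-0.187, 0.091, 0, -0.625],
    [-0.178, 0.107, 0, -0.625],
    [-0.168, 0.122, 0, -0.625],
  ],
)

```text
clock: 6.6
ee_pos: [505.9, -8.8, 67.9]
tcp_rot: [0.909, 0.418, 0.004, 0.004]
wrist_force: [2.7, -4.7, 8.6]
opening: 0.2
finger_force: 4.3
```

Request:
jog_arm(
  targets=[
    [-0.157, 0.136, -0.02, -0.625],
    [-0.144, 0.149, -0.02, -0.625],
    [-0.131, 0.161, 0, -0.625],
    [-0.116, 0.172, 0, -0.625],
  ],
)

```text
clock: 7.1
ee_pos: [489.8, 5.8, 66.7]
tcp_rot: [0.967, 0.254, 0.002, 0.003]
wrist_force: [-1.3, -7.3, 11.6]
opening: 0.4
finger_force: 6.3
```

```bash
python3 - <<'E'
from h import *
s=observe();p=s["ee_pos"][:2]-[539,40.5];print(s["wrist_force"],s["moment"],np.hypot(*p),np.degrees(np.arctan2(p[1],p[0]))%360)
a=snapshot("top")[:,:,::-1];b=snapshot("scene")[:,:,::-1]
f=lambda i,y,x:cv2.resize(i[y:y+100,x:x+130],None,fx=3,fy=3,interpolation=cv2.INTER_CUBIC)
cv2.imwrite("pics/d1.png",np.hstack([f(a,180,190),f(b,170,215)]))
E
```

```text
[-1.29690697 -7.27504535 11.64258304] [-1.44614926  0.24970213 -0.038443  ] 60.17646004208555 215.1914286608525
```

View pics/d1.png

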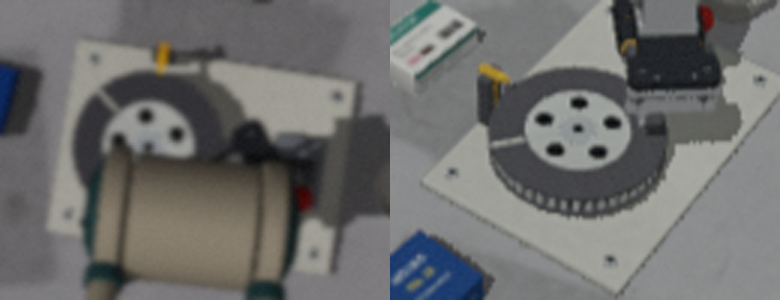

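The mark is at (108,98) in the left crop and (508,142) in the right crop, so the rim is following the fingertips.

```bash
cat > a.py <<'E'
from h import *
AX=np.array([539,40.5]);TH=-8.98
def ang(c,uv,z=60):
    m=ray(c,uv,z)[:2]-AX;return round(np.hypot(*m),1),round(np.degrees(np.arctan2(m[1],m[0]))-TH,1)
def measure(z=60,n=("top","scene")):
    # polar-unwrapped brightness along the rim, 55-70 mm
    for k in n:
        im=cv2.cvtColor(snapshot(k),cv2.COLOR_RGB2GRAY);c=camera_info(k)
        A=np.arange(-100,100,0.5);prof=[]
        for a in A:
            w=np.radians(a+TH);uv=np.array([proj(c,[*(AX+r*np.array([np.cos(w),np.sin(w)])),z]) for r in range(53,69,2)],np.float32)
            prof.append(np.mean(cv2.remap(im,uv[:,0].copy(),uv[:,1].copy(),cv2.INTER_LINEAR)))
        prof=np.array(prof);d=np.clip(prof-cv2.medianBlur(prof.astype(np.float32),5).ravel() if 0 else prof-np.median(prof),0,None)
        i=[j for j in range(8,len(A)-8) if d[j]==d[j-8:j+9].max() and d[j]>8 and prof[j]-min(prof[max(0,j-24):j])>8 and prof[j]-min(prof[j:j+24])>8]
        print(k,[(A[j],round(float(np.sum(A[j-8:j+9]*d[j-8:j+9])/d[j-8:j+9].sum()),1),round(float(d[j]))) for j in i])
E
python3 - <<'E'
from a import *
print(ang(camera_info("top"),(190+107/3,180+97/3)),ang(camera_info("scene"),(215+117/3,170+141/3)))
measure()
E
```

```text
(np.float64(62.0), np.float64(49.1)) (np.float64(58.6), np.float64(47.8))
top [(np.float64(50.0), 50.0, 51)]
scene [(np.float64(47.0), 47.2, 64)]
```

Request:
jog_arm(
  targets=[
    [-0.101, 0.181, 0, -0.625],
    [-0.085, 0.19, 0, -0.625],
    [-0.068, 0.196, 0, -0.625],
    [-0.051, 0.201, 0, -0.625],
  ],
)

```text
clock: 7.8
ee_pos: [479.8, 25.5, 66.2]
tcp_rot: [0.997, 0.082, -0.0, 0.002]
wrist_force: [-4.7, -5.5, 14.0]
opening: 0.6
finger_force: 7.0
```

Request:
jog_arm(
  targets=[
    [-0.033, 0.205, 0.01, -0.625],
    [-0.015, 0.207, 0.01, -0.625],
    [0.003, 0.208, 0, -0.625],
    [0.021, 0.207, 0, -0.625],
  ],
)

```text
clock: 8.3
ee_pos: [477.5, 47.0, 66.2]
tcp_rot: [0.996, -0.092, -0.002, 0.002]
wrist_force: [-6.1, -5.1, 13.4]
opening: 0.6
finger_force: 6.9
```

```bash
python3 - <<'E'
from a import *
measure();s=observe();p=s["ee_pos"][:2]-AX;print(np.hypot(*p),np.degrees(np.arctan2(p[1],p[0]))%360)
E
```

```text
top [(np.float64(9.5), 9.4, 59)]
scene [(np.float64(5.5), 5.5, 66)]
61.75013746479941 173.5192017562212
```

```bash
python3 - <<'E'
from a import *
R=lambda t:np.array([[np.cos(t),-np.sin(t)],[np.sin(t),np.cos(t)]])
out=[]
for k,(x,y) in(("top",(190,180)),("scene",(215,170))):
    im=cv2.imread(f"pics/{k}0.png");c=camera_info(k);g=cv2.cvtColor(im,cv2.COLOR_BGR2GRAY);h=cv2.cvtColor(im,cv2.COLOR_BGR2HSV).astype(int)
    # hub: convex hull of bright pixels within ~40 mm of axis
    m=np.zeros_like(g);pts=np.array([proj(c,[*(AX+42*np.array([np.cos(w),np.sin(w)])),61]) for w in np.linspace(0,6.28,60)])
    cv2.fillPoly(m,[pts.round().astype(np.int32)],255)
    t=(np.percentile(g[m>0],20)+np.percentile(g[m>0],85))/2;b=((g>t)&(m>0)).astype(np.uint8)
    b=cv2.morphologyEx(b,cv2.MORPH_OPEN,np.ones((3,3)));ys,xs=np.where(b);hull=cv2.convexHull(np.column_stack([xs,ys]).astype(np.float32))
    e=cv2.fitEllipse(hull);print(k,"hub",e,ray(c,e[0],61.5)[:2])
    a0=ray(c,e[0],61.5)[:2]
    ym=(abs(h[...,0]-22)<10)&(h[...,1]>130);q=proj(c,[609,28.5,77]);Y,X=np.where(ym);s=(abs(X-q[0])<20)&(abs(Y-q[1])<20);X,Y=X[s],Y[s]
    print("yel",len(X),list(zip(X.tolist(),Y.tolist()))[:40])
    for z in(76,79):
        for sel in (slice(None),):
            P=R(-np.radians(TH))@(ray(c,(X[sel].mean(),Y[sel].mean()),z)[:2]-AX);P2=R(-np.radians(TH))@(ray(c,(X.mean(),Y.mean()),z)[:2]-a0)
            print(z,P,P2)
    im2=snapshot(k)[:,:,::-1];out.append(cv2.resize(im2[y:y+100,x:x+100],None,fx=4,fy=4,interpolation=cv2.INTER_CUBIC))
cv2.imwrite("pics/d2.png",np.hstack(out))
E
```

```text
top hub ((238.99896240234375, 228.41233825683594), (28.067333221435547, 28.635284423828125), 12.891907691955566) [539.02184829  41.54832868]
yel 34 [(243, 195), (244, 195), (245, 195), (243, 196), (244, 196), (245, 196), (246, 196), (242, 197), (243, 197), (244, 197), (245, 197), (246, 197), (242, 198), (243, 198), (244, 198), (245, 198), (246, 198), (242, 199), (243, 199), (244, 199), (245, 199), (246, 199), (242, 200), (243, 200), (244, 200), (245, 200), (246, 200), (243, 201), (244, 201), (245, 201), (243, 202), (244, 202), (243, 203), (243, 204)]
76 [87.18394502 -0.5051695 ] [87.32599783 -1.54405899]
79 [86.92073179 -0.56597626] [87.06278459 -1.60486575]
scene hub ((277.0583801269531, 212.69650268554688), (23.76718521118164, 34.07624816894531), 92.54293060302734) [538.71694664  40.04189784]
yel 40 [(245, 192), (246, 192), (247, 192), (248, 192), (249, 192), (245, 193), (246, 193), (247, 193), (248, 193), (249, 193), (250, 193), (246, 194), (247, 194), (248, 194), (249, 194), (250, 194), (251, 194), (252, 194), (248, 195), (249, 195), (250, 195), (251, 195), (252, 195), (253, 195), (249, 196), (250, 196), (251, 196), (252, 196), (253, 196), (254, 196), (249, 197), (250, 197), (251, 197), (249, 198), (250, 198), (249, 199), (250, 199), (250, 200), (250, 201), (250, 202)]
76 [83.78399561  1.13238031] [83.99207453  1.62904917]
79 [82.02828874  3.53205293] [82.23636765  4.02872179]
```

View pics/d2.png

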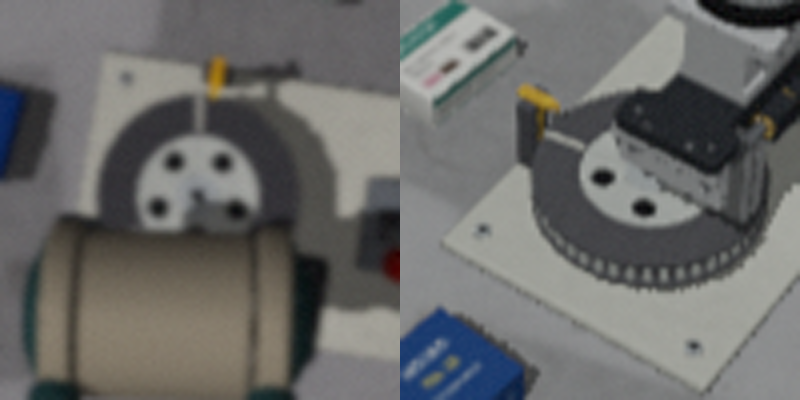

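Request:
jog_arm(
  targets=[
    [0.02, 0.12, 0, -0.375],
    [0.025, 0.12, 0, -0.375],
    [0, 0, 0, 0],
    [0, 0, 0.2, 0],
    [0, 0, 1, 0],
    [0, 0, 1, 0],
    [0, 0, 1, 0],
    [0, 0, 1, 0],
    [0, 0, 1, 0],
    [0, 0, 0, 0],
    [0, 0, 0, 0],
  ],
)

```text
clock: 9.88
ee_pos: [479.9, 54.4, 194.1]
tcp_rot: [0.99, -0.143, -0.001, 0.0]
wrist_force: [-0.8, -0.0, -0.3]
opening: 0.2
finger_force: 0.0
```

```bash
python3 - <<'E'
from a import *
measure(61.5)
c=camera_info("wrist");im=snapshot("wrist")[:,:,::-1];cv2.imwrite("pics/w1.png",im)
print([proj(c,p).round() for p in([539,40.5,61.5],[609,28.5,76])],-c["world_to_cam"][:3,:3].T@c["world_to_cam"][:3,3])
E
```

```text
top [(np.float64(2.5), 2.6, 52), (np.float64(3.0), 2.9, 52), (np.float64(3.5), 3.2, 52)]
scene [(np.float64(-1.0), -1.0, 66)]
[array([253., 118.]), array([242.,  27.])] [556.34306401  33.11117174 364.85862669]
```

View pics/w1.png

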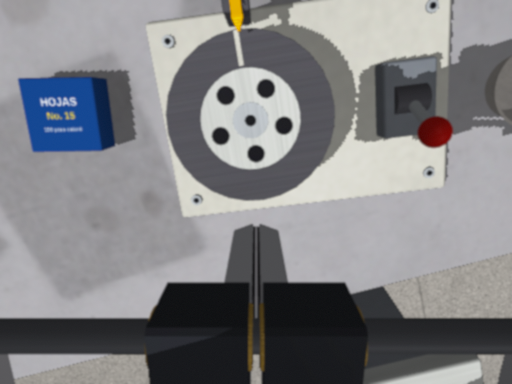

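The wrist view shows the axis at (250,120), the mark running from about (236,32) to (242,64), and the arrow tip at (238,28). They are nearly aligned, so I'll measure more precisely.

```bash
cat > w.py <<'E'
from h import *
def wrist(z=61.5,name=None):
    c=camera_info("wrist");im=snapshot("wrist")[:,:,::-1].copy()
    if name:cv2.imwrite(name,im)
    g=cv2.cvtColor(im,cv2.COLOR_BGR2GRAY);h=cv2.cvtColor(im,cv2.COLOR_BGR2HSV).astype(int)
    # rim outline -> centre: dark disc
    p0=proj(c,[539,40.5,z]);m=np.zeros_like(g);cv2.circle(m,tuple(int(v) for v in p0),int(60),255,-1)
    b=((g>115)&(m>0)).astype(np.uint8);b=cv2.morphologyEx(b,cv2.MORPH_OPEN,np.ones((9,9)))
    n,l,st,ce=cv2.connectedComponentsWithStats(b);k=1+np.argmax(st[1:,4])
    cn=cv2.findContours((l==k).astype(np.uint8),cv2.RETR_EXTERNAL,cv2.CHAIN_APPROX_NONE)[0][0]
    e=cv2.fitEllipse(cv2.convexHull(cn));A=ray(c,e[0],z)[:2];print("hub",np.round(e[0],1),np.round(e[1],1),A.round(1))
    az=np.arange(-60,30,.25);P=[]
    for a in az:
        w=np.radians(a);uv=np.array([proj(c,[*(A+r*np.array([np.cos(w),np.sin(w)])),z]) for r in range(52,66,2)],np.float32)
        P.append(cv2.remap(g,uv[:,0].copy(),uv[:,1].copy(),cv2.INTER_LINEAR).mean())
    P=np.array(P);d=np.clip(P-(np.median(P)+P.max())/2,0,None);mk=(az*d).sum()/d.sum()
    Y,X=np.where((abs(h[...,0]-24)<8)&(h[...,1]>150));q=proj(c,[618,28,78]);s=np.hypot(X-q[0],Y-q[1])<40;X,Y=X[s],Y[s]
    v=ray(c,(X.mean(),Y.mean()),78)[:2]-A
    i=Y>=Y.max()-2;t=ray(c,(X[i].mean(),Y[i].mean()),78)[:2]-A
    ga=lambda v:np.degrees(np.arctan2(v[1],v[0]));print("mark",mk.round(2),"width",(d>0).sum()*.25,"arrow",len(X),ga(v),np.hypot(*v),"tip",ga(t),np.hypot(*t))
E
python3 -c "
from w import *
wrist()"
```

```text
hub [250. 118.] [101.2 103.1] [539.6  43.2]
mark -6.81 width 4.5 arrow 345 -9.304322718598804 81.04956470792133 tip -9.575826648271027 69.22508445989149
```

Request:
jog_arm(
  targets=[
    [0, 0, -1, 0],
    [0, 0, -1, 0],
    [0, 0, -1, 0],
    [0, 0, -1, 0],
    [0, 0, -0.6, 0],
    [0, 0, -0.2, 0],
    [0, 0, -0.1, 0],
    [0, 0, -0.1, 0],
    [0, 0, -0.06, 0],
    [0, 0, -0.04, 0],
    [0, 0, 0, 0],
  ],
)

```text
clock: 11.45
ee_pos: [480.8, 54.3, 68.7]
tcp_rot: [0.99, -0.143, 0.0, -0.0]
wrist_force: [-1.7, -0.3, 6.0]
opening: 0.1
finger_force: 3.4
```

Request:
jog_arm(
  targets=[
    [0, 0, -0.03, 0],
    [0, 0, -0.03, 0],
    [0.01, 0.06, 0, -0.15],
    [0.01, 0.06, 0, -0.15],
    [0, 0, 0, 0],
  ],
)

```text
clock: 12.08
ee_pos: [481.1, 56.1, 67.6]
tcp_rot: [0.987, -0.163, 0.001, 0.001]
wrist_force: [-2.6, -2.6, 10.7]
opening: 0.6
finger_force: 4.9
```

```bash
python3 - <<'E'
from a import *
measure(60)
E
```

```text
top [(np.float64(1.5), 1.7, 54), (np.float64(2.0), 2.0, 54)]
scene [(np.float64(-17.0), -16.5, 21), (np.float64(-1.5), -1.4, 67)]
```

Request:
jog_arm(
  targets=[
    [0.01, 0.04, -0.01, -0.12],
    [0.01, 0.04, 0, -0.1],
    [0, 0, 0, 0],
  ],
)

```text
clock: 12.55
ee_pos: [481.5, 58.1, 67.4]
tcp_rot: [0.984, -0.178, 0.001, 0.001]
wrist_force: [-3.3, -3.9, 10.2]
opening: 0.6
finger_force: 5.2
```

```bash
python3 - <<'E'
from a import *
measure(60)
E
```

```text
top [(np.float64(-0.5), -0.3, 50), (np.float64(0.0), -0.0, 50)]
scene [(np.float64(-15.0), -14.5, 25), (np.float64(-4.0), -3.7, 68), (np.float64(-3.5), -3.4, 68)]
```

Lift off and look from above again.

Request:
jog_arm(
  targets=[
    [0, 0, 0.2, 0],
    [0, 0, 1, 0],
    [0, 0, 1, 0],
    [0, 0, 1, 0],
    [0, 0, 1, 0],
    [0, 0, 1, 0],
    [0, 0, 0, 0],
    [0, 0, 0, 0],
  ],
)

```text
clock: 13.65
ee_pos: [480.9, 59.3, 195.1]
tcp_rot: [0.984, -0.179, -0.001, 0.0]
wrist_force: [-0.3, 0.7, 0.4]
opening: 0.6
finger_force: 0.0
```

```bash
python3 - <<'E'
from a import *
measure(61.5)
from w import *
wrist(name="pics/w2.png")
i=cv2.imread("pics/w2.png")[0:200,140:380];cv2.imwrite("pics/w2c.png",cv2.resize(i,None,fx=3,fy=3,interpolation=cv2.INTER_CUBIC))
E
```

```text
top [(np.float64(-0.5), -0.3, 51), (np.float64(0.0), -0.0, 51)]
scene [(np.float64(-3.5), -3.5, 67)]
hub [250.8 117.5] [101.1 102.9] [539.5  43. ]
mark -9.51 width 4.25 arrow 352 -9.219966878958425 81.6129038149804 tip -8.990775512939626 69.86160634400345
```

View pics/w2c.png

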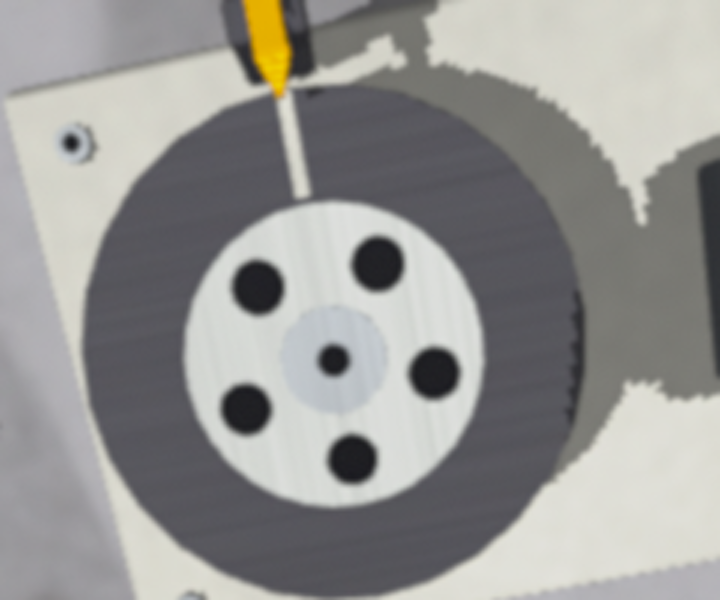

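The arrow tip at (278,95) meets the mark at (285,95 to 303,195). Measured, the mark is at −9.5° and the pointer at −9.1°, so it's lined up. Now the lever, approaching the ball from its −x side.

Request:
jog_arm(
  targets=[
    [-0.18, -0.9, 0, 0],
    [-0.18, -0.9, 0, 0],
    [-0.18, -0.9, 0, 0],
    [-0.18, -0.9, 0, 0],
    [-0.18, -0.9, 0, 0],
    [-0.18, -0.9, 0, 0],
    [-0.18, -0.87, 0, 0],
    [0, 0, -0.5, 0],
    [0, 0, 0, 0],
  ],
)

```text
clock: 14.92
ee_pos: [448.9, -96.5, 181.7]
tcp_rot: [0.984, -0.179, -0.002, -0.001]
wrist_force: [-0.5, 0.3, 0.4]
opening: 0.3
finger_force: 0.0
```

```bash
python3 - <<'E'
from h import *
c=camera_info("wrist");im=snapshot("wrist")[:,:,::-1]
h=cv2.cvtColor(im.copy(),cv2.COLOR_BGR2HSV).astype(int);Y,X=np.where(((h[...,0]<8)|(h[...,0]>172))&(h[...,1]>150))
print(len(X),ray(c,(X.mean(),Y.mean()),86),observe()["ee_pos"])
E
```

```text
718 [487.23951521 -99.76149969  86.        ] [449.34802232 -96.52328311 182.34522804]
```

Request:
jog_arm(
  targets=[
    [0, 0, -1, 0],
    [0, 0, -1, 0],
    [0, 0, -1, 0],
    [0, 0, -0.6, 0],
    [0, 0, -0.35, 0],
    [0, 0, 0, 0],
    [0.3, -0.047, 0, 0],
    [0.3, -0.047, 0, 0],
    [0.3, -0.047, 0, 0],
  ],
)

```text
clock: 16.1
ee_pos: [472.1, -100.7, 85.0]
tcp_rot: [0.984, -0.179, -0.001, -0.0]
wrist_force: [-3.5, 0.4, 3.2]
opening: 0.5
finger_force: 1.5
```

Request:
jog_arm(
  targets=[
    [0.3, -0.047, 0, 0],
    [0.3, -0.047, 0, 0],
    [0.3, -0.047, 0, 0],
    [0.3, -0.047, 0, 0],
    [0.3, -0.047, 0, 0],
    [0, 0, 0, 0],
  ],
)

```text
clock: 16.85
ee_pos: [511.1, -107.2, 84.6]
tcp_rot: [0.984, -0.179, 0.001, 0.0]
wrist_force: [0.4, -0.6, -0.8]
opening: 0.1
finger_force: 0.0
```

Request:
jog_arm(
  targets=[
    [0.2, -0.03, 0, 0],
    [0.15, -0.024, 0, 0],
    [0.15, -0.024, 0, 0],
    [0, 0, 0, 0],
  ],
)

```text
clock: 17.35
ee_pos: [516.6, -107.5, 84.2]
tcp_rot: [0.984, -0.179, -0.006, -0.0]
wrist_force: [-11.1, 1.2, 7.0]
opening: 0.4
finger_force: 5.5
```

```bash
cat > r.py <<'E'
from h import *
c=camera_info("scene");im=snapshot("scene")[:,:,::-1].copy()
h=cv2.cvtColor(im,cv2.COLOR_BGR2HSV).astype(int);Y,X=np.where(((h[...,0]<8)|(h[...,0]>172))&(h[...,1]>150)&(abs(np.arange(384)[:,None]-180)<40)&(abs(np.arange(512)-315)<50))
th=np.radians(-9);A=np.array([489,-103.])+26*np.array([np.cos(th),np.sin(th)])
print(len(X),X.mean(),Y.mean(),[(t,proj(c,[*(A+55*np.sin(t-.5)*np.array([np.cos(th),np.sin(th)])),38+55*np.cos(t-.5)]).round(1).tolist()) for t in(.6,.7,.8,.9,1)])
E
python3 r.py
```

```text
37 299.8378378378378 168.72972972972974 [(0.6, [306.9, 169.9]), (0.7, [305.1, 169.4]), (0.8, [303.4, 169.0]), (0.9, [301.6, 168.7]), (1, [300.0, 168.7])]
```

Request:
jog_arm(
  targets=[
    [-0.5, 0.08, 0, 0],
    [-0.8, 0.12, 0, 0],
    [0, 0, 1, 0],
    [0, 0, 1, 0],
    [0, 0, 1, 0],
    [0, 0, 1, 0],
    [0, 1, 0, 0],
    [0, 1, 0, 0],
    [0, 1, 0, 0],
    [0, 1, 0, 0],
    [0, 0, 0, 0],
    [0, 0, 0, 0],
  ],
)

```text
clock: 18.9
ee_pos: [490.6, -4.4, 185.0]
tcp_rot: [0.984, -0.179, 0.001, 0.0]
wrist_force: [-0.5, 0.0, -0.2]
opening: 0.7
finger_force: 0.0
```

```bash
python3 r.py; python3 - <<'E'
from a import *
measure(61.5)
from w import *
wrist(name="pics/w3.png");print(observe()["wrist_force"],observe()["finger_force"])
E
```

```text
12 298.0 168.25 [(0.6, [306.9, 169.9]), (0.7, [305.1, 169.4]), (0.8, [303.4, 169.0]), (0.9, [301.6, 168.7]), (1, [300.0, 168.7])]
top [(np.float64(0.0), -0.0, 50)]
scene [(np.float64(-4.0), -3.7, 67), (np.float64(-3.5), -3.5, 67)]
hub [186.8 155.3] [ 97.7 103.3] [539.4  43.4]
mark -9.48 width 4.5 arrow 484 -10.141486368507993 85.02005381687617 tip -9.439426595203344 69.28023621217065
[0.48471274 0.13363565 0.7297655 ] 0.0
```

View pics/w3.png

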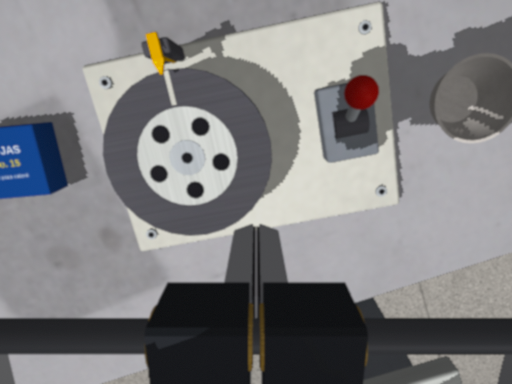

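The lever is over on the pointer side, with the ball at (362,92). The mark is still on the pointer and nothing is being touched. I'll check the ball's position and hand in.

```bash
python3 - <<'E'
from h import *
b=ray(camera_info("wrist"),(361.5,92),86);d=b[:2]-[487.2,-99.8];t=d@[.988,-.156];print(b,t)
if t>48: print(finish_job())
E
```

```text
[ 539.00161829 -109.08482985   86.        ] 52.62843232714149
the job is handed in; nothing more can be done
None
```

The job is handed in at about 19 s of the 58 s allowed: the mark is lined up to within about 1° by the wrist camera, the red lever is fully over on the pointer's side, and the arm is clear of everything; I didn't re-measure the cartons and bowl at the end, but nothing came near them.

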